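# Shut the drawers and the battery box at the end of class

## Task

Class is over: close up the bench storage with the fingertips. Push both drawers of the low plywood drawer unit fully home, and push the hinged lid of the plywood battery box down until it is fully shut, in any order. Push from the outside only: do not pinch the drawers or the lid, put fingers inside them or open them any farther, and leave the rover, screwdriver, glue bottle and motor where they are.

Things in the scene. Friction and masses are not known exactly. Their poses are not given: they have to be found in the camera images.
- unit: low plywood drawer unit fixed to the bench, 150 mm deep (its x), 220 mm wide (its y), 72 mm high; origin at the centre of its underside, on the table; two drawers side by side in its -x side, turned to the robot. When shut, the fronts' outer faces stand 83 mm from the origin along -x, their middles 55 mm to either side. On the robot's left or right; the battery box is on the other side.
- drawer_left (a joint): opening of the left (the unit's +y) drawer in m: 0 fully shut (a hard stop), growing as it comes out towards the unit's -x; starts 0.03 to 0.075. It slides stiffly (some 1.5 N) and stays where it is left.
- drawer_right (a joint): opening of the right (the unit's -y) drawer in m: 0 fully shut (a hard stop), growing as it comes out towards the unit's -x; starts 0.03 to 0.075. It slides stiffly (some 1.5 N) and stays where it is left.
- drawer_left_front (a point): point on the outer face of the left drawer's front, in the middle of its width, 30 mm above the table; axes as unit. The front is a plain wooden panel 106 mm wide, 8 mm thick, from 6 to 70 mm above the table, with a finger notch 38 mm wide and 16 mm deep in the middle of its upper edge (so solid up to 54 mm there). No handle.
- drawer_right_front (a point): point on the outer face of the right drawer's front, in the middle of its width, 30 mm above the table; axes as unit. The front is a plain wooden panel 106 mm wide, 8 mm thick, from 6 to 70 mm above the table, with a finger notch 38 mm wide and 16 mm deep in the middle of its upper edge (so solid up to 54 mm there). No handle.
- drawer_left_tray: the tray behind the left drawer's front (plywood, 130 x 94 mm, 42 mm deep, walls 4 mm, with one cross wall): the inside, not to be pressed by the fingers. It moves with the drawer; its origin is the centre of the drawer front's outer face, at table height.
- drawer_right_tray: the tray behind the right drawer's front (plywood, 130 x 94 mm, 42 mm deep, walls 4 mm, with one cross wall): the inside, not to be pressed by the fingers. It moves with the drawer; its origin is the centre of the drawer front's outer face, at table height.
- box: plywood battery box fixed to the bench, open-topped, 160 mm deep (its x), 180 mm wide (its y), 75 mm high, walls 6 mm; origin at the centre of its underside, on the table. Its lid is hinged along the upper edge of its +x side (the far side from the robot).
- lid (a joint): angle of the lid in rad: 0 fully shut, lying flat on the box (a hard stop), growing as its free edge swings up and away from the robot; 1.57 is upright; starts 0.8 to 1.3. The stiff hinge (0.35 N m) keeps it where it is left: it does not fall shut. A plain wooden board 160 mm from hinge to free edge, 180 mm wide, 8 mm thick, no handle.
- lid_hinge (a point): middle of the lid's hinge line, 80 mm along the box's +x and 75 mm above the table; axes as box. The hinge line runs along y and lies in the plane of the lid's underside; the lid's outer face is 8 mm from that plane.
- lid_edge (a point): middle of the lid's free edge, on its outer (upper when shut) face, 160 mm from the hinge line; its axes turn with the lid: x from free edge to hinge, y along the hinge, z out of the outer face.
- lid_lining: cork sheet 140 x 160 x 4 mm under the lid's inner face, not to be pressed by the fingers; origin at the hinge line, moves with the lid.
- rover: bystander: small plywood rover, 96 mm long, 73 mm wide, 62 mm high, loose, on four wheels between the unit and the box, towards the robot; origin under its centre on the table.
- screwdriver: bystander: screwdriver with an orange handle, 160 mm long, lying loose nearer the robot; origin on the table under its middle.
- glue: bystander: standing glue bottle, 44 mm in diameter, 95 mm high, loose, beyond the work; origin at the centre of its underside.
- motor: bystander: geared motor block 30 x 36 x 22 mm with a 12 mm upright shaft, standing loose on top of the unit near its back; origin at the centre of its underside.

How it is judged:
By the outcome, as a careful person would: the job done as asked, in the order asked, and still so for the second after the job is handed in, with the robot touching nothing.
It also fails if it takes over 64 s, if anything falls off the work surface, if the arm or the gripper's body presses on something with over 40 N, if the wrist force passes 120 N, or if a joint passes its speed limit or range.

## Robot

A 7-joint arm with a two-finger parallel gripper is mounted at the origin on the work surface. World frame = base frame: x ahead of the robot, y to its left, z up, the work surface at z = 0. Lengths are in m, angles in rad, forces in N, time in s.
With the tool pointing down it reaches from about 0.4 to 0.85 m from the base axis. Payload 10.4 kg.
Tool frame: the origin (TCP) lies midway between the tips of the shut fingers; the grasp point (between the pads) lies 19 mm behind it; z points along the fingers, y is the line along which they close (so a half turn about z gives the same grasp; the last joint's range is limited). The gripper opens to 87 mm and grips with 3 to 60 N. Pads are 19 mm wide; open, the fingers measure 117 mm over their backs; the gripper's body (75 mm by 190 mm) begins 51 mm behind the grasp point.
Start: joints at [1.257, 0.332, -0.065, 1.46, 0.022, 1.35, -0.088], TCP at [0.179, -0.599, 0.223] pointing down, gripper open.
Joint ranges: [-2.6, 2.6], [-0.5, 2.12], [-1.47, 1.34], [0.16, 2.42], [-1.27, 4.41], [0.06, 2.06], [-2.6, 2.6]. Speed limits (rad/s): [2.22, 2.22, 2.79, 2.79, 3.14, 3.14, 3.14].

## Interface

Orientations are given as a unit quaternion [x, y, z, w].
In Python, from bench import r gives the robot as it stands.
- The arm moves only by the tool move_arm, never from a script. Its argument "targets" is a list of rows, each a list of 3 entries, a list of its own where there are three numbers: the shift along the tool's x, y, z in cm, then the turn, a rotation vector about the tool's x, y, z in rad, then the opening in per cent of the stroke, from 0 (shut) to 100 (fully open). In form: [[[x, y, z], [wx, wy, wz], gripper], ...]. A call has 1 to 20 rows; each row shifts and turns the commanded pose from where the row before left it, along the tool's axes as they then stand; what a row does not reach is not made up. A row lasts 1/8 s, in which the tool goes at most 62.5 mm and 10.7 degrees, less where a joint would pass 70% of its speed; a pose out of reach is approached as far as the arm can. A call with a gripper value outside its range is refused whole. The fingers move at their own pace and stop on an object; "grip_force" is the grip in N (left out, the last holds). Time passes only in rows, so rows that do not move let the fingers close. It gives the time, the measured TCP pose, the force, the opening and the grip force at its end, in the units of the state.
- r.read_state(): the state, without advancing time (a new reading comes with each control period).
- r.camera(name): name is "scene" or "top" or "wrist"; returns a dict with "image" (384x512x3 uint8, blue, green, red), "vertical_fov" (degrees; the focal length in pixels is half the picture's height over the tangent of half this angle, whatever the lens; pixels are square), "cx", "cy" (the principal point, pixels), "cam_to_world" (4x4, takes a point from camera to world coordinates). Camera axes: x right, y down, z forward; pixel columns grow to the right and rows downward; lengths in m; the calibration is good to about 2 mm. A picture is of the moment at which its call begins. There is no depth.
- r.close_job(): hands the job in; it is judged then, once.
The state is a dict: "time": time; "joint_positions": joint angles; "joint_vel": joint speeds; "joint_torque": joint torques, N m; "ee_pos": TCP position; "eef_rot": TCP orientation; "ft_force": force on the tool from outside, world axes, zero at the start; "torque": the same for the moment, N m; "width": finger opening in m; "grip_force": force on a finger pad.
Only numpy, scipy, OpenCV 4.12 (cv2) and the standard library are available. Lean on these libraries where they do the work, as an engineer would, in place of code of your own. Each camera call takes 0.05 s, during which the arm holds its last target. There are 200 camera calls.

## Working session

There is one attempt and no reset: what is moved stays moved. The work goes in short steps, Python scripts to look and compute and a tool call to move; the robot and the scene stay as the last step left them, time stands still between calls to the robot, and variables do not carry over. Pictures are saved under pics/ and viewed, at most 10 in all, crops included, and the job is handed in when it is done.

Besides the shell and the picture viewer there is one more tool, called after "Request:" as name(argument=value, ...) on one line, values as JSON. move_arm: Moves the arm, as the interface text tells. Its arguments: {"type":"object","properties":{"targets":{"type":"array"},"grip_force":{"type":"number"}},"required":["targets"]}

```bash
ls; mkdir -p pics
python3 - <<'E'
from bench import r
import cv2,pickle
d={}
for n in("scene","top"):
    c=r.camera(n);d[n]=c;cv2.imwrite(f"pics/{n}0.png",c["image"]);print(n,c["vertical_fov"],c["cx"],c["cy"],c["cam_to_world"].round(3).tolist() if hasattr(c["cam_to_world"],'round') else c["cam_to_world"])
pickle.dump(d,open("cams0.pkl","wb"))
s=r.read_state();print({k:s[k] for k in("time","ee_pos","eef_rot","ft_force","width")})
E
```

```text
pics
scene 44.94889980921526 263.92068502891976 192.24834880413323 [[0.489, 0.654, -0.577, 1.143], [0.872, -0.375, 0.314, -0.345], [-0.011, -0.657, -0.754, 0.886], [0.0, 0.0, 0.0, 1.0]]
top 42.3845063861716 256.29629017602423 187.6229548629196 [[0.015, -0.994, 0.106, 0.411], [-1.0, -0.016, -0.01, -0.02], [0.012, -0.106, -0.994, 1.254], [0.0, 0.0, 0.0, 1.0]]
{'time': 0.1, 'ee_pos': array([ 0.1790875 , -0.59842205,  0.22182401]), 'eef_rot': array([ 9.89444704e-01,  1.44909458e-01, -1.36022045e-04, -6.39052541e-04]), 'ft_force': array([ 0.12108664, -0.09247254, -0.32014191]), 'width': 0.08712859758618081}
```

View pics/scene0.png

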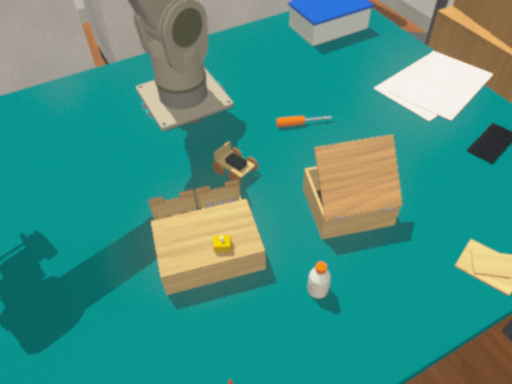

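View pics/top0.png

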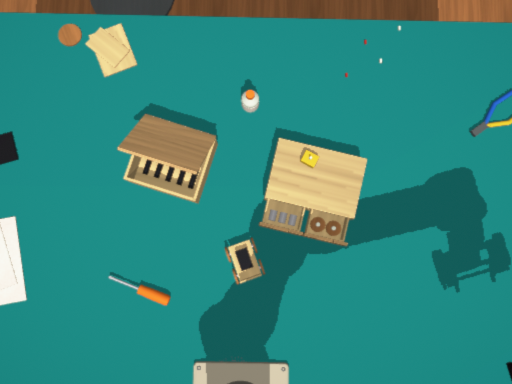

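The scene picture shows the unit around (205,245), the box at (355,185) and the rover at (235,160). In the top picture the unit is at (315,180) with its drawers open at about (305,225). The box is at (170,155) with its lid up, the rover at (243,261), the screwdriver at (140,290) and the glue at (250,100). I'll enlarge the top picture for corners.

Run:
```python
import cv2,pickle,numpy as np
d=pickle.load(open("cams0.pkl","rb"));t=d["top"]["image"];s=d["scene"]["image"]
a=cv2.resize(t[130:250,255:375],(400,400),interpolation=cv2.INTER_CUBIC)
b=cv2.resize(t[105:205,110:220],(400,364),interpolation=cv2.INTER_CUBIC)
b=cv2.copyMakeBorder(b,0,36,0,0,0)
c=cv2.resize(s[120:245,290:415],(400,400),interpolation=cv2.INTER_CUBIC)
cv2.imwrite("pics/z1.png",np.hstack([a,b]))
e=cv2.resize(s[170:300,140:270],(400,400),interpolation=cv2.INTER_CUBIC)
cv2.imwrite("pics/z2.png",np.hstack([e,c]))
```

```text
(no output)
```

View pics/z1.png

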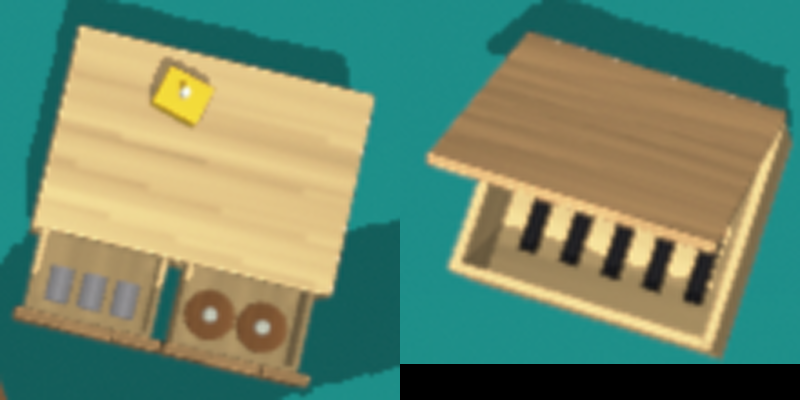

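View pics/z2.png

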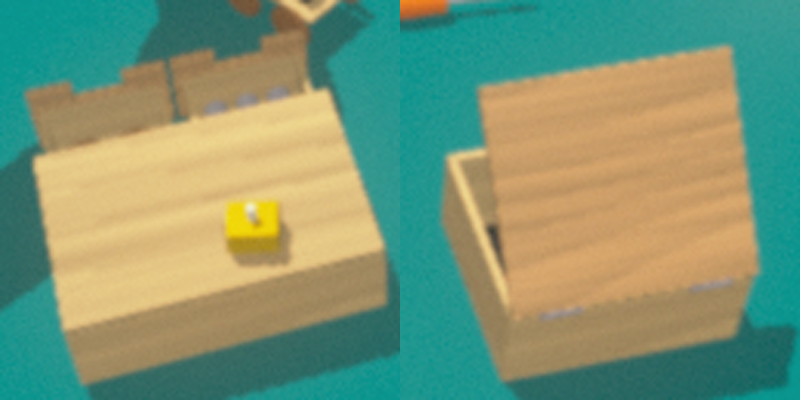

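The enlarged views show the unit's top corners, both drawer fronts' top edges, the box rim and the lid corners clearly. I'll cast rays from these.

```bash
cat > h.py <<'E'
import numpy as np
def ray(c,p):
    f=192/np.tan(np.radians(c["vertical_fov"]/2));T=np.array(c["cam_to_world"])
    d=T[:3,:3]@np.array([(p[0]-c["cx"])/f,(p[1]-c["cy"])/f,1]);return T[:3,3],d
def plane(c,p,z):
    o,d=ray(c,p);return o+d*(z-o[2])/d[2]
def tri(c1,p1,c2,p2):
    o1,d1=ray(c1,p1);o2,d2=ray(c2,p2)
    s,*_=np.linalg.lstsq(np.c_[d1,-d2],o2-o1,rcond=None)
    a,b=o1+s[0]*d1,o2+s[1]*d2;return (a+b)/2,np.linalg.norm(a-b)
E
python3 - <<'E'
import pickle,numpy as np
from h import *
np.set_printoptions(precision=4,suppress=True)
d=pickle.load(open("cams0.pkl","rb"));t,s=d["top"],d["scene"]
A=lambda u,v:((u+.5)/3.3333-.5+255,(v+.5)/3.3333-.5+130)
B=lambda u,v:((u-400+.5)/3.636-.5+110,(v+.5)/3.636-.5+105)
E_=lambda u,v:((u+.5)/3.077-.5+140,(v+.5)/3.077-.5+170)
C=lambda u,v:((u-400+.5)/3.2-.5+290,(v+.5)/3.2-.5+120)
U=[plane(t,A(*p),.072) for p in[(79,26),(373,96),(332,295),(33,230)]]
U2=[plane(s,E_(*p),.072) for p in[(385,248),(66,330),(35,157),(330,92)]]
print("unit top",np.array(U)[:,:2].tolist(),np.mean(U,0));print("unit scene",np.array(U2),np.mean(U2,0))
for Q in(U,U2):
    v=(Q[0]+Q[1]-Q[2]-Q[3])/2; w=(Q[0]+Q[3]-Q[1]-Q[2])/2
    print("depth",np.linalg.norm(v),"yaw",np.arctan2(v[1],v[0]),"width",np.linalg.norm(w),np.arctan2(-w[0],w[1]))
F=[plane(t,A(*p),.070) for p in[(15,311),(160,344),(164,347),(310,378)]];print("fronts",np.array(F))
o=(np.mean(U,0)+np.mean(U2,0))/2; v=U[0]+U[1]-U[2]-U[3]+U2[0]+U2[1]-U2[2]-U2[3];v/=np.linalg.norm(v)
print([(f-o)@v for f in F])
# scene front outer top corners at .070
G=[plane(s,E_(*p),.070) for p in[(305,32),(172,57),(165,66),(27,92)]];print("scene fronts",np.array(G),[(g-o)@v for g in G])
print("box rim",[plane(t,B(*p),.075)[:2] for p in[(450,268),(718,356)]], "scene rim left front",plane(s,C(447,157),.075))
for n,p,q in[("edgeL",(430,157),(732,46)),("edgeR",(720,250),(480,86)),("hingeL",(530,33),(758,270)),("hingeR",(785,115),(512,315))]:
    print(n,tri(t,B(*p),s,C(*q)))
print("rover",plane(t,(243,261),.04),"glue",plane(t,(250,98),.09),"motor",plane(t,A(183,95),.094))
E
```

```text
unit top [[0.6601310407802551, -0.08401431396062045], [0.6122416947207678, -0.29822977856307403], [0.46730947697562236, -0.26756814666675954], [0.5105605648882551, -0.05253558082307684]] [ 0.5626 -0.1756  0.072 ]
unit scene [[ 0.6617 -0.0828  0.072 ]
 [ 0.6142 -0.2955  0.072 ]
 [ 0.4685 -0.2633  0.072 ]
 [ 0.5201 -0.0502  0.072 ]] [ 0.5661 -0.1729  0.072 ]
depth 0.15049357255882692 yaw -0.20795072844017606 width 0.21940855176275234 -0.20921871900171496
depth 0.1472459846376892 yaw -0.22186199136068877 width 0.21853173267526746 -0.22863065332473223
fronts [[ 0.4524 -0.0405  0.07  ]
 [ 0.4304 -0.1445  0.07  ]
 [ 0.4283 -0.1474  0.07  ]
 [ 0.4079 -0.2519  0.07  ]]
[np.float64(-0.1379247816917895), np.float64(-0.13715975962821053), np.float64(-0.13859073994737903), np.float64(-0.1362743339344128)]
scene fronts [[ 0.455  -0.0378  0.07  ]
 [ 0.4274 -0.138   0.07  ]
 [ 0.4332 -0.1464  0.07  ]
 [ 0.4055 -0.2468  0.07  ]] [np.float64(-0.1358755820399327), np.float64(-0.14149171185411338), np.float64(-0.13408082644937086), np.float64(-0.13975990423505408)]
box rim [array([0.5535, 0.2858]), array([0.4984, 0.1082])] scene rim left front [0.5052 0.1151 0.075 ]
edgeL (array([0.6068, 0.2718, 0.1948]), np.float64(0.005366856685487187))
edgeR (array([0.554 , 0.0985, 0.1956]), np.float64(0.006632472086968786))
hingeL (array([0.7112, 0.2389, 0.0823]), np.float64(0.00250451538803687))
hingeR (array([0.6587, 0.0684, 0.0817]), np.float64(0.0015581311602237925))
rover [ 0.3607 -0.0032  0.04  ] glue [ 0.7517 -0.0137  0.09  ] motor [ 0.6069 -0.1574  0.094 ]
```

Request:
move_arm(targets=[[[0,0,0],[0,0,0.169],100],[[0,0,0],[0,0,0.169],100],[[0,0,0],[0,0,0.168],100],[[1.1,-5,0],[0,0,0],100],[[1.1,-5,0],[0,0,0],100],[[1.1,-5,0],[0,0,0],100],[[1.1,-5,0],[0,0,0],100],[[1.1,-5,0],[0,0,0],100],[[1.1,-5,0],[0,0,0],100],[[1.1,-5,0],[0,0,0],100],[[1.1,-5,0],[0,0,0],100],[[1.1,-5,0],[0,0,0],100],[[1.1,-5,0],[0,0,0],100],[[0,0,0],[0,0,0],100],[[0,0,0],[0,0,0],100]])

```text
time: 1.98
ee_pos: [0.393, -0.1344, 0.2223]
eef_rot: [0.994, -0.107, -0.0, 0.0]
ft_force: [-0.1, -0.6, 0.0]
width: 0.087
grip_force: 0.0
```

```bash
cat > go.py <<'E'
import sys,numpy as np
from bench import r
from scipy.spatial.transform import Rotation as R
s=r.read_state();M=R.from_quat(s["eef_rot"]).as_matrix()
print("t",s["time"],"pos",s["ee_pos"].round(4),"F",s["ft_force"].round(1),"w",s["width"].round(3),"yaw",np.arctan2(M[1,0],M[0,0]).round(3),"tilt",np.arccos(-M[2,2]).round(3))
o=np.array([.564,-.174,0]);q=s["ee_pos"]-o;a=-.215
print("unit xy",(q[0]*np.cos(a)+q[1]*np.sin(a)).round(4),(-q[0]*np.sin(a)+q[1]*np.cos(a)).round(4))
for k in sys.argv[1:]:
    p=np.array(eval(k));print(k,"tool cm",(M.T@(p-s["ee_pos"])*100).round(2))
E
python3 go.py "[.393,-.137,.03]"
python3 - <<'E'
from bench import r
import cv2,numpy as np
a=r.camera("top")["image"];b=r.camera("scene")["image"]
cv2.imwrite("pics/p3.png",np.hstack([a[100:384,100:500],b[100:384,100:500]]))
E
```

```text
Traceback (most recent call last):
  File "go.py", line 5, in <module>
    print("t",s["time"],"pos",s["ee_pos"].round(4),"F",s["ft_force"].round(1),"w",s["width"].round(3),"yaw",np.arctan2(M[1,0],M[0,0]).round(3),"tilt",np.arccos(-M[2,2]).round(3))
                                                                                  ^^^^^^^^^^^^^^^^
AttributeError: 'float' object has no attribute 'round'
```

View pics/p3.png

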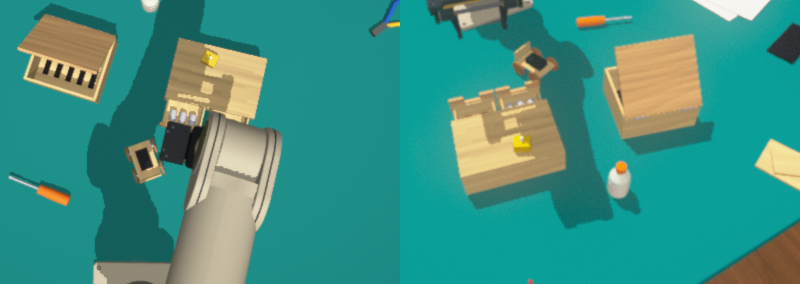

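The picture shows the gripper above and in front of the drawers, clear of the rover at about (145,160), and nothing has been disturbed. Next I lower it in front of the fronts.

Request:
move_arm(targets=[[[0,0,4],[0,0,0],100],[[0,0,4],[0,0,0],100],[[0,0,4],[0,0,0],100],[[0,0,4],[0,0,0],100],[[0,0,2],[0,0,0],100],[[0,0,1.2],[0,0,0],100],[[0,0,0],[0,0,0],100],[[0,0,0],[0,0,0],100]])

```text
time: 3.08
ee_pos: [0.394, -0.1343, 0.0313]
eef_rot: [0.994, -0.108, 0.001, 0.0]
ft_force: [0.4, 0.1, 0.3]
width: 0.0867
grip_force: 0.0
```

```bash
sed -i 's/s\["width"\].round(3)/round(s["width"],3)/' go.py; python3 go.py "[.3930,-.137,.03]"
python3 - <<'E'
from bench import r
import cv2
cv2.imwrite("pics/w4.png",r.camera("wrist")["image"])
E
```

```text
t 3.075 pos [ 0.394  -0.1343  0.0313] F [0.4 0.1 0.3] w 0.087 yaw -0.216 tilt 0.001
unit xy -0.1745 0.0026
[.3930,-.137,.03] tool cm [-0.04  0.29  0.13]
```

View pics/w4.png

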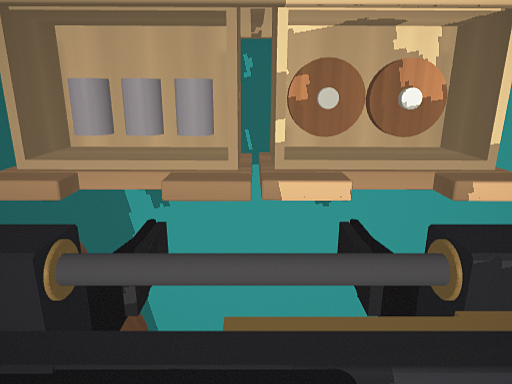

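The wrist view shows both open fingers in front of the two fronts, which are level and parallel at rows 170–200. The fingertips are well placed, so I push both together.

Request:
move_arm(targets=[[[1,0.1,0],[0,0,0],100],[[1,0.1,0],[0,0,0],100],[[0.8,0,0],[0,0,0],100],[[0.8,0,0],[0,0,0],100],[[0.8,0,0],[0,0,0],100],[[0.8,0,0],[0,0,0],100],[[0.8,0,0],[0,0,0],100],[[0.8,0,0],[0,0,0],100],[[0.6,0,0],[0,0,0],100],[[0,0,0],[0,0,0],100],[[0,0,0],[0,0,0],100]])

```text
time: 4.5
ee_pos: [0.466, -0.1512, 0.0308]
eef_rot: [0.994, -0.107, 0.001, -0.0]
ft_force: [-0.6, -0.6, 0.3]
width: 0.0868
grip_force: 0.0
```

```bash
python3 go.py
```

```text
t 4.5 pos [ 0.466  -0.1512  0.0308] F [-0.6 -0.6  0.3] w 0.087 yaw -0.215 tilt 0.002
unit xy -0.1006 0.0014
```

Request:
move_arm(targets=[[[0.3,0,0],[0,0,0],100],[[0.3,0,0],[0,0,0],100],[[0.2,0,0],[0,0,0],100],[[0,0,0],[0,0,0],100]])

```text
time: 5.0
ee_pos: [0.4723, -0.1529, 0.0304]
eef_rot: [0.994, -0.108, -0.001, -0.0]
ft_force: [-6.0, 3.8, 4.3]
width: 0.0872
grip_force: 3.6
```

```bash
python3 go.py
```

```text
t 5.0 pos [ 0.4723 -0.1529  0.0304] F [-6.   3.8  4.3] w 0.087 yaw -0.216 tilt 0.002
unit xy -0.0941 0.0011
```

Request:
move_arm(targets=[[[0.2,0,0],[0,0,0],100],[[0.2,0,0],[0,0,0],100],[[0,0,0],[0,0,0],100],[[0,0,0],[0,0,0],100]])

```text
time: 5.5
ee_pos: [0.4724, -0.1531, 0.0297]
eef_rot: [0.994, -0.108, -0.005, -0.0]
ft_force: [-23.8, 7.9, 19.4]
width: 0.0868
grip_force: 12.3
```

```bash
python3 go.py
python3 - <<'E'
from bench import r
import cv2
cv2.imwrite("pics/w5.png",r.camera("wrist")["image"])
E
```

```text
t 5.5 pos [ 0.4724 -0.1531  0.0297] F [-23.8   7.9  19.4] w 0.087 yaw -0.217 tilt 0.01
unit xy -0.0939 0.0008
```

View pics/w5.png

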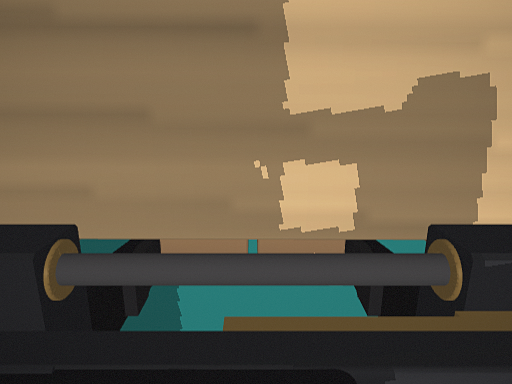

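The wrist view shows both fronts pressed up to the carcass at about row 240, with 24 N of resistance at the hard stop. A small yaw each way will seat each drawer, then I back off and rise.

Request:
move_arm(targets=[[[0,0,0],[0,0,0.02],100],[[0,0,0],[0,0,0],100],[[0,0,0],[0,0,-0.04],100],[[0,0,0],[0,0,0],100],[[0,0,0],[0,0,0.02],100],[[-0.4,0,0],[0,0,0],100],[[-1,0,0],[0,0,0],100],[[-2.5,0,0],[0,0,0],100],[[-2.5,0,0],[0,0,0],100],[[0,0,-3],[0,0,0],0],[[0,0,-5],[0,0,0],0],[[0,0,-5],[0,0,0],0],[[0,0,-5],[0,0,0],0],[[0,0,-5],[0,0,0],0],[[0,0,-3],[0,0,0],0],[[0,0,0],[0,0,0.084],0],[[0,0,0],[0,0,0],0]])

```text
time: 7.68
ee_pos: [0.4146, -0.1405, 0.2908]
eef_rot: [0.989, -0.149, 0.001, 0.0]
ft_force: [-0.2, 0.4, -1.3]
width: 0.015
grip_force: 0.0
```

```bash
python3 go.py "[.62,.175,.29]"
python3 - <<'E'
from bench import r
import cv2,numpy as np
a=r.camera("top")["image"];b=r.camera("scene")["image"];
cv2.imwrite("pics/p6.png",np.hstack([cv2.resize(b[165:295,140:270],(400,400)),a[100:384,100:500][:,:].copy() if 0 else cv2.resize(a[130:250,255:375],(400,400))]))
E
```

```text
t 7.675 pos [ 0.4146 -0.1405  0.2908] F [-0.2  0.4 -1.3] w 0.015 yaw -0.299 tilt 0.001
unit xy -0.1531 0.0008
[.62,.175,.29] tool cm [ 10.34 -36.2    0.08]
```

View pics/p6.png

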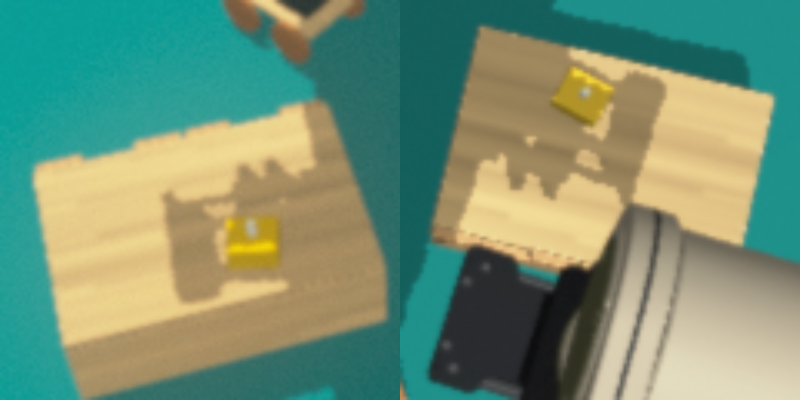

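The scene and top views show both drawer fronts flush against the unit, and the motor at its old place. Now I move above the lid.

Request:
move_arm(targets=[[[1,-4.5,0],[0,0,0],0],[[1.1,-4.5,0],[0,0,0],0],[[1.1,-4.5,0],[0,0,0],0],[[1.1,-4.5,0],[0,0,0],0],[[1.1,-4.5,0],[0,0,0],0],[[1.1,-4.5,0],[0,0,0],0],[[1.1,-4.5,0],[0,0,0],0],[[1,-4.5,0],[0,0,0],0],[[0,0,3],[0,0,0],0],[[0,0,2],[0,0,0],0],[[0,0,0],[0,0,0],0],[[0,0,0],[0,0,0],0]])

```text
time: 9.28
ee_pos: [0.6031, 0.1776, 0.2416]
eef_rot: [0.989, -0.149, 0.001, -0.0]
ft_force: [0.2, 1.2, 0.2]
width: 0.0004
grip_force: 0.0
```

```bash
python3 go.py "[.6025,.1785,.19]"
python3 - <<'E'
from bench import r
import cv2,numpy as np
a=r.camera("wrist")["image"];b=r.camera("scene")["image"];
cv2.imwrite("pics/p7.png",np.hstack([cv2.resize(b[60:260,260:450],(380,400)),cv2.resize(a,(400,400))]))
E
```

```text
t 9.275 pos [0.6031 0.1776 0.2416] F [0.2 1.2 0.2] w 0.0 yaw -0.3 tilt 0.001
unit xy -0.0368 0.3519
[.6025,.1785,.19] tool cm [-0.09 -0.06  5.16]
```

View pics/p7.png

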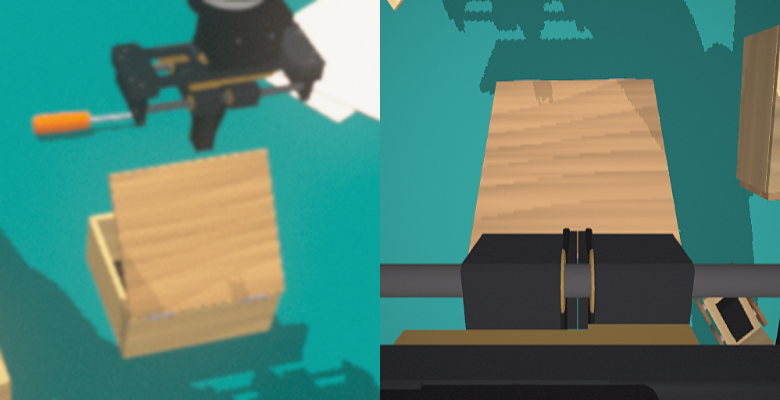

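The lid is below the shut fingers, which are centred over its upper part (the free edge is near row 235 in the wrist view). Now I press down, following the lid's arc.

Request:
move_arm(targets=[[[0,0,2.5],[0,0,0],0],[[0,0,1.5],[0,0,0],0],[[0,0,1],[0,0,0],0],[[0,0,1],[0,0,0],0],[[-0.5,0,1],[0,0,0],0],[[-0.5,0,1],[0,0,0],0],[[-0.5,0,1],[0,0,0],0],[[0,0,0],[0,0,0],0]])

```text
time: 10.38
ee_pos: [0.5876, 0.1827, 0.1496]
eef_rot: [0.989, -0.149, -0.001, 0.0]
ft_force: [0.1, -0.1, -0.3]
width: 0.0004
grip_force: 0.0
```

```bash
python3 go.py
```

```text
t 10.375 pos [0.5876 0.1827 0.1496] F [ 0.1 -0.1 -0.3] w 0.0 yaw -0.299 tilt 0.001
unit xy -0.053 0.3535
```

Run:
```python
from bench import r
import pickle
d=pickle.load(open("cams0.pkl","rb"));b=r.camera("scene")["image"]
for p in[(388,140),(388,150),(388,160),(388,170),(388,180),(325,155),(325,165),(325,175),(325,185)]: print(p,d["scene"]["image"][p[1],p[0]],b[p[1],p[0]])
```

```text
(388, 140) [105 155 197] [151 161  43]
(388, 150) [108 162 207] [140 176 183]
(388, 160) [107 162 208] [128 195 236]
(388, 170) [103 155 198] [ 97 145 186]
(388, 180) [101 153 196] [121 183 228]
(325, 155) [108 161 208] [128 192 233]
(325, 165) [110 162 206] [127 193 234]
(325, 175) [104 157 202] [122 186 231]
(325, 185) [109 161 206] [123 190 233]
```

The lid has swung down: its former corner pixel is now bench teal. I keep pressing.

Request:
move_arm(targets=[[[-0.6,0,1.2],[0,0,0],0],[[-0.6,0,1.2],[0,0,0],0],[[-0.6,0,1.2],[0,0,0],0],[[-0.6,0,1.2],[0,0,0],0],[[-0.4,0,0.8],[0,0,0],0],[[0,0,0.5],[0,0,0],0],[[0,0,0.3],[0,0,0],0],[[0,0,0.2],[0,0,0],0],[[0,0,0],[0,0,0],0]])

```text
time: 11.55
ee_pos: [0.5619, 0.1909, 0.0845]
eef_rot: [0.989, -0.149, 0.0, -0.0]
ft_force: [0.2, 0.6, 0.3]
width: 0.0006
grip_force: 0.0
```

```bash
python3 go.py
```

```text
t 11.55 pos [0.5619 0.1909 0.0845] F [0.2 0.6 0.3] w 0.001 yaw -0.299 tilt 0.0
unit xy -0.0799 0.356
```

Request:
move_arm(targets=[[[0,0,0.2],[0,0,0],0],[[0,0,0.2],[0,0,0],0],[[0,0,0.2],[0,0,0],0],[[0,0,0],[0,0,0],0],[[0,0,0],[0,0,0],0]])

```text
time: 12.18
ee_pos: [0.5622, 0.191, 0.083]
eef_rot: [0.989, -0.149, 0.001, 0.001]
ft_force: [-17.8, -8.1, 43.3]
width: 0.0002
grip_force: 21.9
```

```bash
python3 go.py
```

```text
t 12.175 pos [0.5622 0.191  0.083 ] F [-17.8  -8.1  43.3] w 0.0 yaw -0.3 tilt 0.003
unit xy -0.0796 0.3562
```

Hard stop at z = 83 mm, so the lid is shut. I rise, move clear and check.

Request:
move_arm(targets=[[[0,0,-0.5],[0,0,0],0],[[0,0,-1],[0,0,0],0],[[0,0,-3],[0,0,0],0],[[0,0,-5],[0,0,0],0],[[0,0,-5],[0,0,0],0],[[0,0,-5],[0,0,0],0],[[0,5,0],[0,0,0],0],[[-1,5,0],[0,0,0],0],[[-2,5,0],[0,0,0],0],[[-2,5,0],[0,0,0],0],[[-2,5,0],[0,0,0],0],[[-2,5,0],[0,0,0],0],[[-2,5,0],[0,0,0],0],[[-1,5,0],[0,0,0],0],[[-1,5,0],[0,0,0],0],[[-1,5,0],[0,0,0],0],[[-1,5,0],[0,0,0],0],[[-1,5,0],[0,0,0],0],[[0,0,0],[0,0,0],0],[[0,0,0],[0,0,0],0]])

```text
time: 14.68
ee_pos: [0.2324, -0.3348, 0.2736]
eef_rot: [0.989, -0.149, 0.0, -0.0]
ft_force: [0.4, -0.2, -0.0]
width: 0.0005
grip_force: 0.0
```

```bash
python3 go.py
python3 - <<'E'
from bench import r
import cv2,numpy as np
a=r.camera("top")["image"];b=r.camera("scene")["image"]
A=cv2.resize(a[90:290,100:380],(560,400),interpolation=cv2.INTER_CUBIC)
B=cv2.resize(np.vstack([b[170:300,140:260],b[120:250,295:415]]),(184,400),interpolation=cv2.INTER_CUBIC)
cv2.imwrite("pics/p8.png",np.hstack([A,B]))
E
```

```text
t 14.675 pos [ 0.2324 -0.3348  0.2736] F [ 0.4 -0.2 -0. ] w 0.0 yaw -0.299 tilt 0.0
unit xy -0.2897 -0.2279
```

View pics/p8.png

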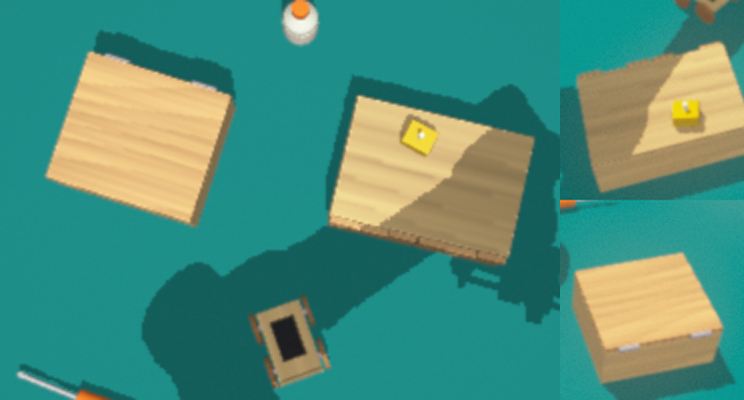

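The final view shows the lid flat on the box, both drawer fronts flush along the unit's front (line (330,225)–(508,262)), and the bystanders in place. Time is plentiful, so I press each drawer once more on its own to be certain both are on their stops.

Request:
move_arm(targets=[[[0,0,0],[0,0,-0.084],0],[[2.7,-3.5,0],[0,0,0],0],[[2.7,-3.5,0],[0,0,0],0],[[2.7,-3.5,0],[0,0,0],0],[[2.7,-3.5,0],[0,0,0],0],[[2.7,-3.3,0],[0,0,0],0],[[0,0,5],[0,0,0],0],[[0,0,5],[0,0,0],0],[[0,0,5],[0,0,0],0],[[0,0,5],[0,0,0],0],[[0,0,3.9],[0,0,0],0],[[0,0,0],[0,0,0],0],[[2.5,0,0],[0,0,0],0],[[2,0,0],[0,0,0],0],[[1,0,0],[0,0,0],0],[[0.4,0,0],[0,0,0],0],[[0.3,0,0],[0,0,0],0],[[0.2,0,0],[0,0,0],0],[[0,0,0],[0,0,0],0]])

```text
time: 17.15
ee_pos: [0.4601, -0.2082, 0.0342]
eef_rot: [0.994, -0.108, -0.003, -0.0]
ft_force: [-12.8, 3.2, 9.8]
width: 0.0003
grip_force: 6.2
```

```bash
python3 go.py
```

```text
t 17.15 pos [ 0.4601 -0.2082  0.0342] F [-12.8   3.2   9.8] w 0.0 yaw -0.216 tilt 0.006
unit xy -0.0942 -0.0555
```

Request:
move_arm(targets=[[[-0.9,0,0],[0,0,0],0],[[-2.3,0,0],[0,0,0],0],[[0,-2.8,0],[0,0,0],0],[[0,-2.8,0],[0,0,0],0],[[0,-2.7,0],[0,0,0],0],[[0,-2.7,0],[0,0,0],0],[[0,0,0],[0,0,0],0],[[1.5,0,0],[0,0,0],0],[[1,0,0],[0,0,0],0],[[0.4,0,0],[0,0,0],0],[[0.2,0,0],[0,0,0],0],[[0.1,0,0],[0,0,0],0],[[0,0,0],[0,0,0],0]])

```text
time: 18.77
ee_pos: [0.484, -0.1014, 0.0338]
eef_rot: [0.994, -0.108, -0.003, 0.0]
ft_force: [-12.4, 2.0, 9.3]
width: 0.0005
grip_force: 6.3
```

```bash
python3 go.py
```

```text
t 18.775 pos [ 0.484  -0.1014  0.0338] F [-12.4   2.    9.3] w 0.0 yaw -0.216 tilt 0.006
unit xy -0.0937 0.0539
```

Both drawers are hard on their stops. I retreat and hand in.

Request:
move_arm(targets=[[[-0.9,0,0],[0,0,0],0],[[-2,0,0],[0,0,0],0],[[0,2,0],[0,0,0],0],[[0,2,-2],[0,0,0],0],[[0,0,-5],[0,0,0],0],[[0,0,-5],[0,0,0],0],[[0,0,-5],[0,0,0],0],[[0,0,-3],[0,0,0],0],[[0,0,0],[0,0,0],0],[[0,0,0],[0,0,0],0],[[0,0,0],[0,0,0],0]])

```text
time: 20.15
ee_pos: [0.4494, -0.1341, 0.2334]
eef_rot: [0.994, -0.107, -0.001, -0.0]
ft_force: [0.2, -0.3, 0.4]
width: 0.0007
grip_force: 0.0
```

```bash
python3 go.py; python3 -c "
from bench import r
print(r.close_job())"
```

```text
t 20.15 pos [ 0.4494 -0.1341  0.2334] F [ 0.2 -0.3  0.4] w 0.001 yaw -0.215 tilt 0.002
unit xy -0.1205 0.0145
the job is handed in; nothing more can be done
None
```

Both drawers and the battery box lid were pushed shut to their hard stops. The rover, glue bottle and motor looked unmoved in the last picture, where the screwdriver was only partly in view. I handed the job in at 20 s with the arm clear, and no verdict came back.

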